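# Set the tab jig's gap with its knurled wheel

### The arm

A 6-joint arm with a two-finger parallel gripper is mounted at the origin on the work surface. World frame = base frame: x ahead of the robot, y to its left, z up, the work surface at z = 0. Lengths are in mm, angles in rad, forces in N, time in s.
With the tool pointing down it reaches from about 250 to 725 mm from the base axis. Payload 9.7 kg.
Tool frame: the origin (TCP) lies at the very end of the fingers, on their centre line; the grasp point (between the pads) lies 19 mm behind it; z points along the fingers, x is the direction in which the jaws open and shut, and the axes are right-handed (so a half turn about z gives the same grasp; the last joint's range is limited). The gripper opens to 85 mm and grips with 20 to 120 N. Pads are 22 mm wide; open, the fingers measure 114 mm over their backs; the gripper's body (76 mm by 85 mm) begins 54 mm behind the grasp point. The pads swing forward as they close: fully open they stand 13 mm farther back than shut.
Start: joints at [-1.121, 0.087, 0.176, 1.66, 0, 1.571], TCP at [239.129, -495.292, 231.284] pointing down, gripper open.
Joint ranges: [-3.13, 3.13], [-0.85, 1.81], [-1.15, 1.24], [-2.2, 2.28], [-1.44, 1.52], [-3.14, 3.14]. Speed limits (rad/s): [2.22, 2.22, 2.57, 3.14, 3.14, 3.14].

### API

Orientations are given as a rotation vector (axis times angle).
In Python, from bench import robot, vision gives the robot as it stands.
- The arm moves only by the shell command python3 -m handwheel 'ROWS' [FORCE]. ROWS is JSON, a list of rows, each an object with "offset": the shift along the world's x, y, z in mm, a list of three; "twist": the turn, a rotation vector about the world's x, y, z in rad, a list of three; "hand": the gripper command: -1 is fully open, 1 is shut, values between are in proportion. A call has 1 to 10 rows; each row is the pose to reach, as a shift and turn from the pose measured when the call began; what a row does not reach only later rows make up. A row lasts 1/12 s, in which the tool goes at most 41.7 mm and 7.16 degrees, less where a joint would pass 70% of its speed; a pose out of reach is approached as far as the arm can. A call with a gripper value outside its range is refused whole. The fingers move at their own pace and stop on an object; FORCE is the grip in N (left out, the last holds). Time passes only in rows, so rows that repeat a pose let the fingers close. It gives the time, the measured TCP pose, the force and the opening at its end, in the units of the state.
- robot.state(): the state, without advancing time (a new reading comes with each control period).
- vision.snapshot(name): name is "scene" or "top"; returns the picture (384x512x3 uint8, blue, green, red); there is no depth.
- vision.get_calibration(name): a dict with "K" (3x3 intrinsics, pixels), "rvec" (rotation vector, rad) and "tvec" (3), from world to camera coordinates, as OpenCV has them. Camera axes: x right, y down, z forward; pixel columns grow to the right and rows downward; lengths in mm; the calibration is good to about 2 mm. A picture is of the moment at which its call begins. get_calibration takes no time and is no camera call.
- robot.job_done(): hands the job in, once; it reports no verdict.
The state is a dict: "t": time; "joints": joint angles; "joint_velocities": joint speeds; "joint_efforts": joint torques, N m; "eef_pos": TCP position; "ee_rot": TCP orientation; "contact_force": force on the tool from outside, world axes, zero at the start; "ft_torque": the same for the moment, N m; "gripper_width": opening from 0.0 (shut) to 1.0 (fully open).
Only numpy, scipy, OpenCV 4.12 (cv2) and the standard library are available. Lean on these libraries where they do the work, as an engineer would, in place of code of your own. Each camera call takes 0.05 s, during which the arm holds its last target.

### The job

Close the gap of the welding jig on the bench to the gauge mark: with a fingertip on top of the knurled wheel, roll it towards the fixed blue jaw, stroke after stroke, until the yellow pointer on the orange jaw lines up with the white line on the red marker clip, then take the finger away. Move the orange jaw only by the wheel, never by touching it, press the wheel lightly, and leave the tube, the can and the magnet standing where they are.

Things in the scene. Friction and masses are not known exactly. Their poses are not given: they have to be found in the camera images.
- jig: grey base plate fixed to the bench, 220 (x) by 300 (y) by 12 mm; origin at the centre of its underside, on the bench, z up. In its frame (mm): fixed blue jaw at x 20-70, y 83-112, 70 high; orange jaw slides along y at x 45; two blue wheel cheeks centred at x -96 and -44, y -60, 64 long in y, 8 thick, 78 high; aluminium scale bar along y at x 88, 22 high
- wheel: knurled steel wheel, 80 mm diameter, 36 mm wide, grippy, between the cheeks; origin at its centre on the axle, which lies along the jig's x, at x -70, y -60, z 60 mm in the jig's frame. It turns, so take directions from the jig. Rolling its top to the jig's +y moves the orange jaw to +y, 6 mm per radian (6 mm per 40 mm of rim); rolling back opens it. It stays where left
- wheel_top (a point): highest point of the wheel's rim, midway in its width, 100 mm above the bench, 22 mm above the cheeks. The wheel sits on a sprung rocker hinged on the jaw's guide bar: pressed, it sinks up to 7 mm, from about 3 N at first touch to 9 N at the bottom; 3 to 5 mm of press rolls it well. The jaw tips 4 degrees at most with it and comes back
- jaw: orange sliding jaw, 50 (x) by 30 (y) mm, steel face on its +y side, top 64 mm above the bench; origin at the centre of its underside, 12 mm above the bench, axes as the jig's. Driven by the wheel; in the jig's frame it starts at y -9 to +6 and can go from y -20 to +60 mm
- pointer (a point): end of the yellow pointer bar (6 mm wide) on the orange jaw, beside the scale bar, 37.5 mm above the bench; 40 mm to +x of the jaw's origin, at the same y
- mark: red marker clip fixed on the scale bar, 10 (x) by 12 (y) by 12 mm high, white line 3 mm wide across the middle of its top along x; origin at the centre of its underside, 22 mm above the bench, axes as the jig's. It stands 8 to 35 mm to +y of the pointer's start; lined up means the pointer's y equals the clip's in the jig's frame
- tube: bystander: loose steel tube offcut standing on end, 48 mm diameter, 65 mm high, origin at the centre of its foot, z up
- can: bystander: loose spray can with orange label, 52 mm diameter, 105 mm high, origin at the centre of its foot, z up
- magnet: bystander: loose red stepped welding magnet, 60 by 40 mm, 46 mm high, origin at the centre of its foot, z up

How it is judged (in metres and radians):
On the way:
1. a fingertip presses on the wheel while the orange jaw is being moved (contact force between the fingers and wheel above 0.5 N and distance of jaw from where it was at the start of the episode above 0.003 m), for 0.05 s.
At the end, for the whole second after the job is handed in: The pointer is within 2.5 mm of the white line on the marker clip (along the slide), the jaw is at rest, and tube, can and magnet stand upright within 15 mm of where they were (y of pointer in the frame of mark between -0.0025 and 0.0025 m and linear speed of jaw below 0.003 m/s and distance of each of tube, can, magnet from where it was at the start of the episode below 0.015 m and angle between each of tube, can, magnet's own z axis and vertical below 0.15 rad); the robot touches nothing.
It fails at once if the orange jaw is touched by the robot (contact force between any of the fingers, the arm and jaw above 0.5 N).
It fails at once if the wheel is pressed harder than 40 N (contact force between any of the fingers, the arm and wheel above 40 N).
It fails at once if a bystander is moved more than 15 mm, lifted or tipped (not (distance of each of tube, can, magnet from where it was at the start of the episode below 0.015 m and angle between each of tube, can, magnet's own z axis and vertical below 0.15 rad)).
It also fails if it takes over 64 s, if anything falls off the work surface, if the arm or the gripper's body presses on something with over 40 N, if the wrist force passes 120 N, or if a joint passes its speed limit or range.

## Working session

There is one attempt and no reset: what is moved stays moved. The work goes in short steps, Python scripts to look and compute and a shell command to move; the robot and the scene stay as the last step left them, time stands still between calls to the robot, and variables do not carry over. Pictures are saved under pics/ and viewed, and the job is handed in when it is done.

```bash
mkdir -p pics; python3 - <<'E'
from bench import robot, vision
import cv2
print(robot.state())
for n in("scene","top"):
    im=vision.snapshot(n); cv2.imwrite(f"pics/{n}0.png",im)
    print(n,vision.get_calibration(n))
E
```

```text
{'t': 0.0, 'joints': array([-1.12098221e+00,  8.74774297e-02,  1.75146943e-01,  1.65982368e+00,
       -3.16792778e-05,  1.57080349e+00]), 'joint_velocities': array([ 0.00055214,  0.00127485, -0.00114244,  0.00057592,  0.00140586,
       -0.00051072]), 'joint_efforts': array([ 2.71482182e-03, -5.20384204e+01,  4.64804971e+01,  1.64380803e-02,
        2.21032997e-04,  3.57215612e-06]), 'eef_pos': array([ 239.02920309, -495.08376831,  230.58011521]), 'ee_rot': array([-2.6603155e+00,  1.6697174e+00,  1.8326018e-03]), 'contact_force': array([ 0.3482551 , -0.18253815, -0.33673518]), 'ft_torque': array([ 0.03456976,  0.00092415, -0.0238897 ]), 'gripper_width': 1.00057483733234}
scene {'K': array([[445.45555192,   0.        , 255.52412289],
       [  0.        , 445.45555192, 191.93732122],
       [  0.        ,   0.        ,   1.        ]]), 'rvec': array([ 0.94722626,  2.45494912, -1.1032775 ]), 'tvec': array([ 442.01792892, -243.06476927, 1300.64303371])}
top {'K': array([[483.37246238,   0.        , 259.34794842],
       [  0.        , 483.37246238, 183.52563383],
       [  0.        ,   0.        ,   1.        ]]), 'rvec': array([ 2.15977498, -2.13933835,  0.13478596]), 'tvec': array([  45.0814643 ,  635.32099007, 1113.70833696])}
```

View pics/scene0.png

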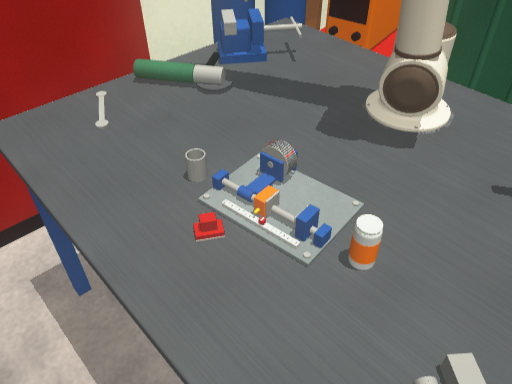

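View pics/top0.png

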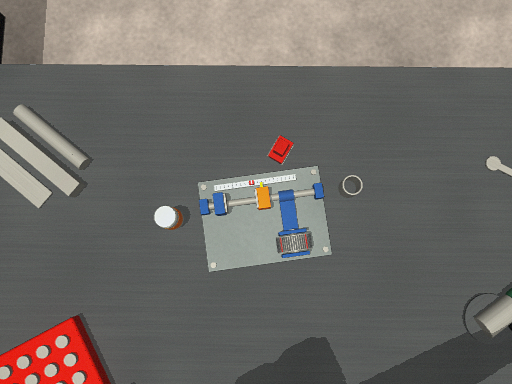

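The scene view shows the jig mid-bench. In the top view the plate corners are at about (198,182), (318,166), (330,255), (209,271), with the wheel near (295,242), the can at (168,217), the tube at (352,185) and the magnet at (281,149). I'll enlarge both.

```bash
python3 - <<'E'
import cv2
a=cv2.imread("pics/top0.png")[155:280,190:340]; cv2.imwrite("pics/topc.png",cv2.resize(a,None,fx=5.2,fy=4.8*5.2/4.8*0.92,interpolation=cv2.INTER_CUBIC) if 0 else cv2.resize(a,None,fx=4.8,fy=4.8,interpolation=cv2.INTER_CUBIC))
a=cv2.imread("pics/top0.png")[165:215,220:300]; cv2.imwrite("pics/topd.png",cv2.resize(a,None,fx=10,fy=10,interpolation=cv2.INTER_CUBIC))
a=cv2.imread("pics/scene0.png")[180:250,210:310]; cv2.imwrite("pics/scc.png",cv2.resize(a,None,fx=8,fy=8,interpolation=cv2.INTER_CUBIC))
E
```

```text
(no output)
```

View pics/topc.png

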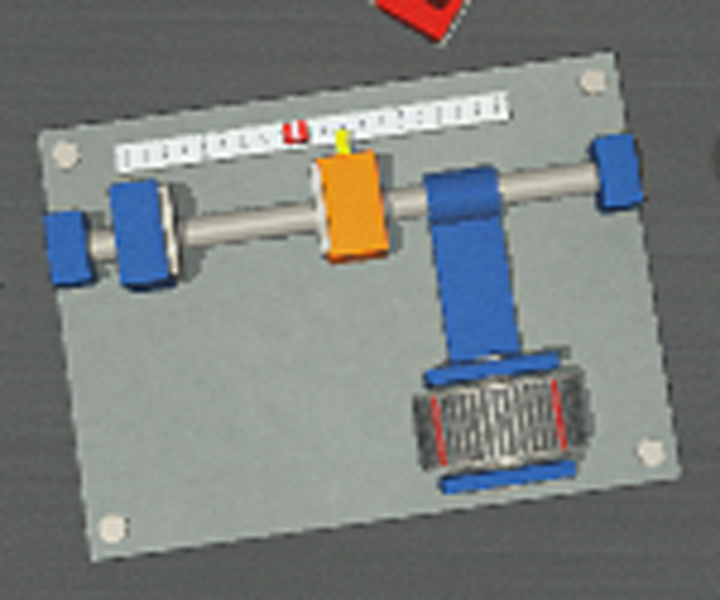

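View pics/topd.png

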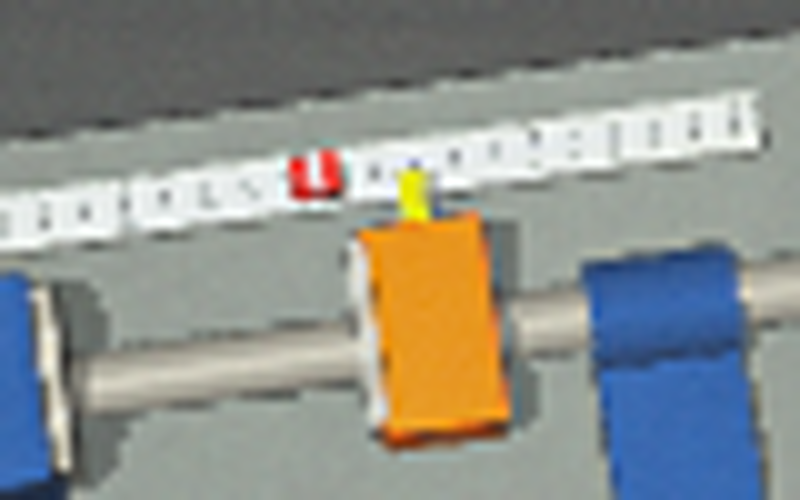

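View pics/scc.png

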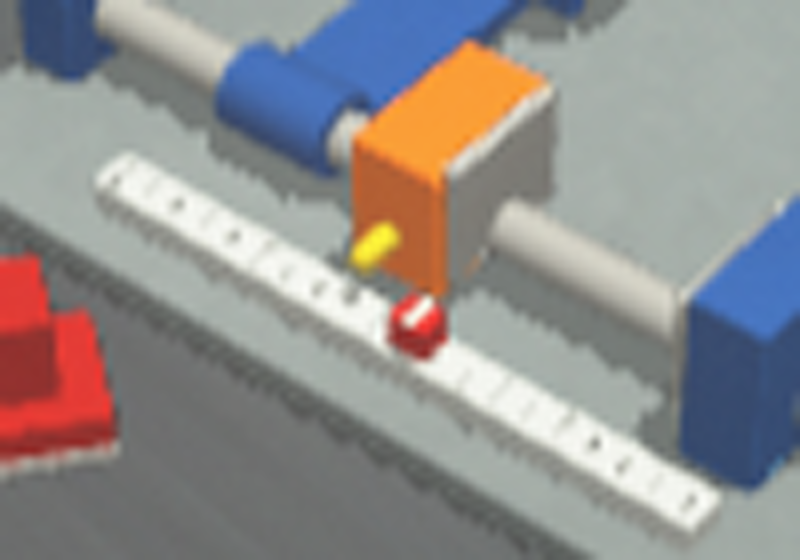

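```bash
cat > h.py <<'E'
import numpy as np, cv2
from bench import robot, vision
from scipy.optimize import least_squares
C={n:vision.get_calibration(n) for n in("scene","top")}
def proj(n,P):
    c=C[n]; return cv2.projectPoints(np.float64(P).reshape(-1,1,3),c["rvec"],c["tvec"],c["K"],None)[0].reshape(-1,2)
def ray(n,uv,z):
    c=C[n];R=cv2.Rodrigues(c["rvec"])[0];o=-R.T@c["tvec"].ravel()
    d=R.T@np.linalg.inv(c["K"])@np.array([uv[0],uv[1],1.]);return o+d*(z-o[2])/d[2]
def unc(u,v,f,x0,y0): return ((u+.5)/f-.5+x0,(v+.5)/f-.5+y0)
def j2w(pose,P):
    x,y,a=pose;P=np.atleast_2d(np.float64(P));c,s=np.cos(a),np.sin(a)
    return np.c_[x+c*P[:,0]-s*P[:,1],y+s*P[:,0]+c*P[:,1],P[:,2]]
def w2j(pose,P):
    x,y,a=pose;c,s=np.cos(a),np.sin(a);d=np.array(P[:2])-[x,y]
    return np.array([c*d[0]+s*d[1],-s*d[0]+c*d[1],P[2]])
E
python3 - <<'E'
from h import *
J=np.array([[110,150,12],[110,-150,12],[-110,-150,12],[-110,150,12.]])
px=np.array([unc(*p,4.8,190,155) for p in [(38,131),(612,53),(680,477),(93,560)]])
W=np.array([ray("top",p,12) for p in px]);print(W)
print([np.linalg.norm(W[i]-W[(i+1)%4]) for i in range(4)])
r=least_squares(lambda q:(proj("top",j2w(q,J))-px).ravel(),[W[:,0].mean(),W[:,1].mean(),0.1])
print(r.x,r.fun)
q=r.x;np.save("pose.npy",q)
print("scene corners",proj("scene",j2w(q,J)))
print("wheeltop",j2w(q,[-70,-60,100]),proj("top",j2w(q,[-70,-60,100])),proj("scene",j2w(q,[-70,-60,100])))
# pointer / mark
pt=unc(415,170,10,220,165);mk=unc(318,174,10,220,165)
print("ptr top",w2j(q,ray("top",pt,37.5)),"mark",w2j(q,ray("top",mk,34)))
pt=unc(362,256,8,210,180);mk=unc(416,314,8,210,180)
print("ptr sc",w2j(q,ray("scene",pt,37.5)),"mark",w2j(q,ray("scene",mk,34)))
print("tube",ray("top",(352,185),65),"can",ray("top",(165,217),105),"mag",ray("top",(281,149),20))
E
```

```text
[[ 641.55618961  203.35513866   12.        ]
 [ 684.64389402  -90.56086053   12.        ]
 [ 469.49068676 -123.35826965   12.        ]
 [ 425.50830295  170.04504315   12.        ]]
[np.float64(297.057511021304), np.float64(217.63862855090426), np.float64(296.68157011300815), np.float64(218.60066741667504)]
[5.55376050e+02 3.98581446e+01 1.48949627e-01] [-0.47017221 -0.14209371  0.64380782 -0.70413981  0.60463254  0.27356286
 -0.77333829  0.48914278]
scene corners [[308.34534875 262.884878  ]
 [197.96521131 196.94240858]
 [259.5064126  151.49124284]
 [364.710058   202.40184234]]
wheeltop [[495.05509338 -29.86546828 100.        ]] [[294.81192995 242.4811492 ]] [[279.27486188 143.27645422]]
ptr top [85.08493919 -5.42976006 37.5       ] mark [87.85885264 17.79832493 34.        ]
ptr sc [85.74470661 -3.74691933 37.5       ] mark [90.73862218 18.39577028 34.        ]
tube [ 630.32438788 -165.90933173   65.        ] can [548.85902183 261.47085693 105.        ] mag [724.01405937  -1.13147191  20.        ]
```

```bash
python3 - <<'E'
from h import *
from scipy.spatial.transform import Rotation as Ro
q=np.load("pose.npy");s=robot.state()
R=Ro.from_rotvec(s["ee_rot"]).as_matrix();print(R.round(3))
# desired tool y along +-jig y
for sg in(1,-1):
    a=q[2];x=sg*np.array([np.cos(a),np.sin(a),0]);z=np.array([0,0,-1.]);D=np.c_[x,np.cross(z,x),z]
    print(sg,Ro.from_matrix(D@R.T).as_rotvec())
start=j2w(q,[-70,-60-18,130]);print(start-s["eef_pos"])
E
```

```text
[[ 0.435 -0.901 -0.001]
 [-0.901 -0.435  0.001]
 [-0.001  0.    -1.   ]]
1 [-5.93453045e-04 -1.19674233e-03  1.26992565e+00]
-1 [-1.29947290e-03  6.44396154e-04 -1.87166656e+00]
[[ 258.69489141  447.42725032 -100.63921037]]
```

```bash
python3 -m handwheel '[{"offset":[20,35,0],"twist":[0,0,0.1],"hand":1},{"offset":[40,70,0],"twist":[0,0,0.2],"hand":1},{"offset":[60,105,0],"twist":[0,0,0.3],"hand":1},{"offset":[80,140,0],"twist":[0,0,0.4],"hand":1},{"offset":[100,175,0],"twist":[0,0,0.5],"hand":1},{"offset":[120,210,0],"twist":[0,0,0.6],"hand":1},{"offset":[140,245,-10],"twist":[0,0,0.7],"hand":1},{"offset":[160,280,-20],"twist":[0,0,0.8],"hand":1},{"offset":[180,315,-30],"twist":[0,0,0.9],"hand":1},{"offset":[200,350,-40],"twist":[0,0,1.0],"hand":1}]' 20
python3 -m handwheel '[{"offset":[20,35,-10],"twist":[0,0,0.1],"hand":1},{"offset":[40,70,-25],"twist":[0,0,0.2],"hand":1},{"offset":[58,97,-40],"twist":[0,0,0.27],"hand":1},{"offset":[58,97,-50],"twist":[0,0,0.27],"hand":1},{"offset":[58,97,-50],"twist":[0,0,0.27],"hand":1},{"offset":[58,97,-50],"twist":[0,0,0.27],"hand":1}]'
python3 - <<'E'
from h import *
from scipy.spatial.transform import Rotation as Ro
q=np.load("pose.npy");s=robot.state()
R=Ro.from_rotvec(s["ee_rot"]).as_matrix();print(R.round(3));print(w2j(q,s["eef_pos"]),s["contact_force"],s["gripper_width"])
for sg in(1,):
    a=q[2];x=sg*np.array([np.cos(a),np.sin(a),0]);z=np.array([0,0,-1.]);D=np.c_[x,np.cross(z,x),z]
    print(sg,Ro.from_matrix(D@R.T).as_rotvec())
print(j2w(q,[-70,-78,130])-s["eef_pos"])
for n in C: cv2.imwrite(f"pics/{n}1.png",vision.snapshot(n))
t=cv2.imread("pics/top1.png")[155:280,190:340];u=cv2.imread("pics/scene1.png")[60:260,180:380]
cv2.imwrite("pics/both1.png",np.hstack([cv2.resize(t,(480,400),interpolation=2),cv2.resize(u,(320,320),interpolation=2) if 0 else cv2.copyMakeBorder(cv2.resize(u,(320,320),interpolation=2),0,80,0,0,0)]))
E
```

```text
t: 0.93
eef_pos: [439.5, -143.2, 190.1]
ee_rot: [3.136, -0.182, -0.002]
contact_force: [1.1, -1.0, 0.3]
gripper_width: 0.002
t: 1.43
eef_pos: [496.8, -46.2, 139.6]
ee_rot: [3.132, 0.241, -0.005]
contact_force: [-0.4, -0.1, 0.6]
gripper_width: -0.002
[[ 0.988  0.153 -0.003]
 [ 0.153 -0.988 -0.   ]
 [-0.003 -0.    -1.   ]]
[-70.68606964 -76.36793281 139.59599338] [-0.3739819  -0.09288979  0.58310773] -0.002071221228973594
1 [ 0.00029117 -0.0029591  -0.00485231]
[[ 0.92067104 -1.51218375 -9.59599338]]
```

View pics/both1.png

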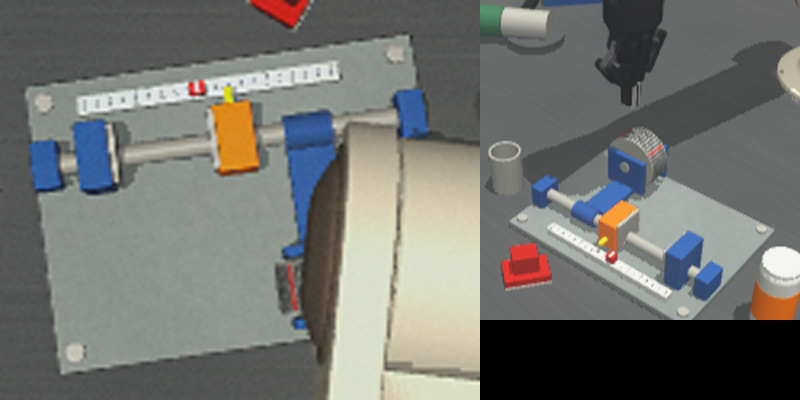

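```bash
python3 -m handwheel '[{"offset":[1,-2,-25],"twist":[0,0,0],"hand":1},{"offset":[1,-2,-36],"twist":[0,0,0],"hand":1},{"offset":[1,-2,-40],"twist":[0,0,0],"hand":1},{"offset":[1,-2,-43],"twist":[0,0,0],"hand":1},{"offset":[0,4,-43.5],"twist":[0,0,0],"hand":1},{"offset":[-1,10,-43.5],"twist":[0,0,0],"hand":1},{"offset":[-2,16,-43.5],"twist":[0,0,0],"hand":1},{"offset":[-2,22,-43.5],"twist":[0,0,0],"hand":1},{"offset":[-3,28,-43.5],"twist":[0,0,0],"hand":1},{"offset":[-4,34,-43.5],"twist":[0,0,0],"hand":1}]'
cat > look.py <<'E'
import sys
from h import *
k=sys.argv[1]
q=np.load("pose.npy");s=robot.state()
print(w2j(q,s["eef_pos"]).round(1),s["contact_force"].round(1),s["t"])
t=vision.snapshot("top");u=vision.snapshot("scene")
cv2.imwrite(f"pics/t{k}.png",t);cv2.imwrite(f"pics/s{k}.png",u)
a=cv2.resize(t[170:210,230:290],None,fx=8,fy=8,interpolation=2);b=cv2.resize(u[190:240,235:275],None,fx=8,fy=8,interpolation=2)
a=cv2.copyMakeBorder(a,0,b.shape[0]-a.shape[0],0,0,0);cv2.imwrite(f"pics/b{k}.png",np.hstack([a,b]))
# yellow tip tracking
for n,im in(("top",t),("scene",u)):
    h=cv2.cvtColor(im,cv2.COLOR_BGR2HSV);m=cv2.inRange(h,(25,150,130),(35,255,255))
    x0,y0,x1,y1=(225,160,300,215) if n=="top" else (225,180,330,240)
    ys,xs=np.nonzero(m[y0:y1,x0:x1]);w=(xs.mean()+x0,ys.mean()+y0) if len(xs) else None
    print(n,len(xs),w, w and w2j(q,ray(n,w,37.5+(3 if n=="top" else 1))).round(2))
E
python3 look.py 2
```

```text
t: 2.37
eef_pos: [493.4, -13.0, 99.2]
ee_rot: [3.131, 0.238, 0.001]
contact_force: [0.4, -0.7, 1.4]
gripper_width: -0.0
[-69.2 -43.1  99.2] [ 0.4 -0.7  1.4] 2.3667
top 8 (np.float64(258.5), np.float64(184.5)) [78.47  1.66 40.5 ]
scene 16 (np.float64(258.0), np.float64(211.5)) [82.2   1.96 38.5 ]
```

View pics/b2.png

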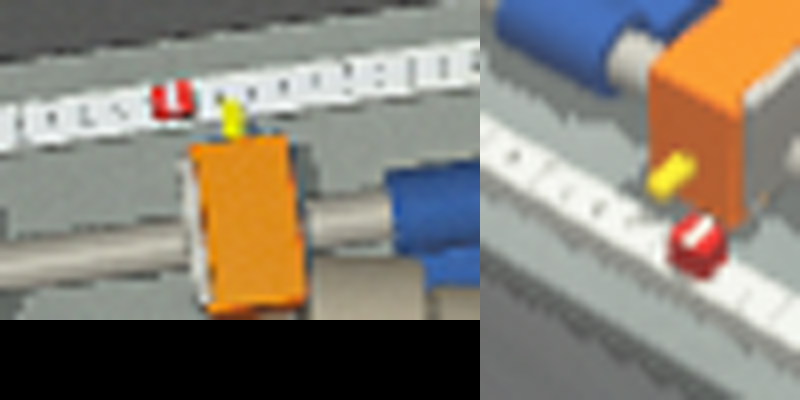

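The jaw advanced about 6 mm. In the crop the pointer tip is at (233,105) and the line at (175,100). Now the next stroke.

```bash
python3 -m handwheel '[{"offset":[0,3,15],"twist":[0,0,0],"hand":1},{"offset":[1,-10,25],"twist":[0,0,0],"hand":1},{"offset":[4,-36,20],"twist":[0,0,0],"hand":1},{"offset":[4,-37,12],"twist":[0,0,0],"hand":1},{"offset":[4,-37,12],"twist":[0,0,0],"hand":1}]'
python3 -m handwheel '[{"offset":[0,0,-8],"twist":[0,0,0],"hand":1},{"offset":[0,0,-14],"twist":[0,0,0],"hand":1},{"offset":[0,0,-15.5],"twist":[0,0,0],"hand":1},{"offset":[-1,6,-16],"twist":[0,0,0],"hand":1},{"offset":[-2,12,-16],"twist":[0,0,0],"hand":1},{"offset":[-3,18,-16],"twist":[0,0,0],"hand":1},{"offset":[-4,24,-16],"twist":[0,0,0],"hand":1},{"offset":[-4,30,-16],"twist":[0,0,0],"hand":1},{"offset":[-5,36,-16],"twist":[0,0,0],"hand":1},{"offset":[-5,38,-16],"twist":[0,0,0],"hand":1}]'
python3 look.py 3
```

```text
t: 2.88
eef_pos: [497.1, -50.1, 109.6]
ee_rot: [-3.132, -0.236, 0.0]
contact_force: [-0.4, 0.9, -0.4]
gripper_width: -0.003
t: 3.72
eef_pos: [490.7, -11.0, 94.0]
ee_rot: [-3.132, -0.238, 0.003]
contact_force: [-9.9, 0.2, 12.5]
gripper_width: -0.002
[-71.5 -40.7  94. ] [-9.9  0.2 12.5] 3.7167
top 10 (np.float64(256.1), np.float64(185.0)) [78.07  7.51 40.5 ]
scene 13 (np.float64(260.6923076923077), np.float64(212.15384615384616)) [80.18  7.54 38.5 ]
```

View pics/b3.png

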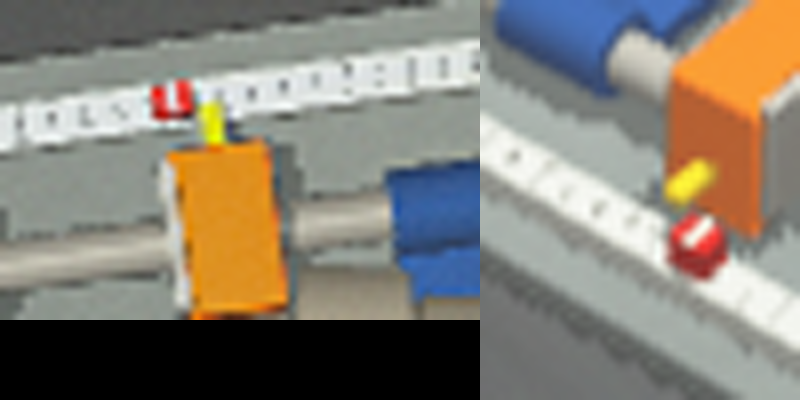

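```bash
python3 -m handwheel '[{"offset":[0,2,15],"twist":[0,0,0],"hand":1},{"offset":[2,-10,28],"twist":[0,0,0],"hand":1},{"offset":[7,-36,24],"twist":[0,0,0],"hand":1},{"offset":[7,-38,16],"twist":[0,0,0],"hand":1},{"offset":[7,-38,16],"twist":[0,0,0],"hand":1},{"offset":[7,-38,16],"twist":[0,0,0],"hand":1}]'
python3 look.py 4
```

```text
t: 4.32
eef_pos: [496.9, -48.4, 108.8]
ee_rot: [-3.131, -0.238, 0.007]
contact_force: [-0.4, -0.9, -0.5]
gripper_width: -0.003
[-70.9 -78.6 108.8] [-0.4 -0.9 -0.5] 4.3167
top 11 (np.float64(256.1818181818182), np.float64(184.9090909090909)) [78.26  7.29 40.5 ]
scene 16 (np.float64(260.75), np.float64(212.5)) [80.9   8.28 38.5 ]
```

View pics/b4.png

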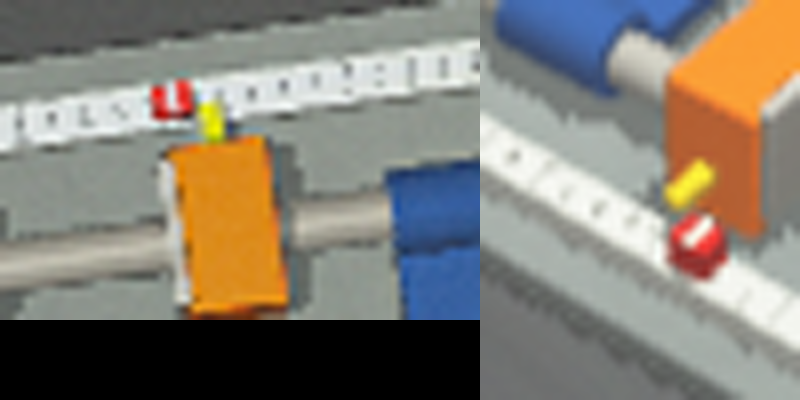

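The released jaw stays put, with the pointer at (212,104) and the line at (175,98) in the crop, so about 10 mm remains. One more full stroke.

```bash
python3 -m handwheel '[{"offset":[0,0,-7],"twist":[0,0,0],"hand":1},{"offset":[0,0,-11],"twist":[0,0,0],"hand":1},{"offset":[0,0,-13],"twist":[0,0,0],"hand":1},{"offset":[-1,6,-13],"twist":[0,0,0],"hand":1},{"offset":[-2,12,-13],"twist":[0,0,0],"hand":1},{"offset":[-2,18,-13],"twist":[0,0,0],"hand":1},{"offset":[-3,24,-13],"twist":[0,0,0],"hand":1},{"offset":[-4,30,-13],"twist":[0,0,0],"hand":1},{"offset":[-5,36,-13],"twist":[0,0,0],"hand":1},{"offset":[-5,36,-13],"twist":[0,0,0],"hand":1}]'
python3 -m handwheel '[{"offset":[0,2,15],"twist":[0,0,0],"hand":1},{"offset":[2,-10,28],"twist":[0,0,0],"hand":1},{"offset":[5,-30,24],"twist":[0,0,0],"hand":1},{"offset":[5,-34,16],"twist":[0,0,0],"hand":1},{"offset":[5,-34,16],"twist":[0,0,0],"hand":1},{"offset":[5,-34,16],"twist":[0,0,0],"hand":1}]'
python3 look.py 5
```

```text
t: 5.25
eef_pos: [491.9, -11.2, 97.0]
ee_rot: [-3.131, -0.241, 0.005]
contact_force: [-3.8, 2.8, 6.4]
gripper_width: 0.001
t: 5.75
eef_pos: [496.1, -45.0, 111.8]
ee_rot: [-3.13, -0.239, 0.008]
contact_force: [-0.1, 0.4, 0.2]
gripper_width: 0.004
[-71.2 -75.1 111.8] [-0.1  0.4  0.2] 5.75
top 11 (np.float64(253.8181818181818), np.float64(185.0909090909091)) [78.62 12.95 40.5 ]
scene 15 (np.float64(262.93333333333334), np.float64(213.66666666666666)) [80.74 13.98 38.5 ]
```

View pics/b5.png

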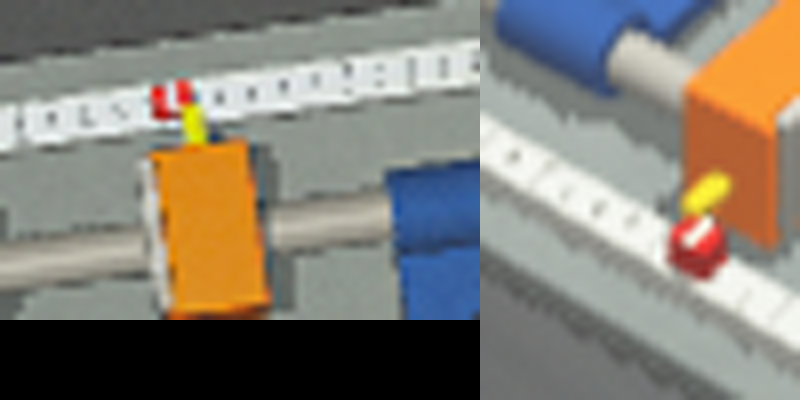

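```bash
cat > z.py <<'E'
import sys,cv2,numpy as np
k=sys.argv[1]
a=cv2.imread(f"pics/t{k}.png")[176:192,240:266];b=cv2.imread(f"pics/s{k}.png")[206:226,252:270]
a=cv2.resize(a,None,fx=16,fy=16,interpolation=cv2.INTER_LINEAR);b=cv2.resize(b,None,fx=20,fy=20,interpolation=cv2.INTER_LINEAR)
a=cv2.copyMakeBorder(a,0,b.shape[0]-a.shape[0],0,0,0);cv2.imwrite(f"pics/z{k}.png",np.hstack([a,b]))
E
python3 z.py 5; python3 z.py 0 2>/dev/null; python3 - <<'E'
from h import *
q=np.load("pose.npy")
# mark from the first pictures: red-only and white-in-red along jig axes
for n,f in(("top","top0"),("scene","scene0")):
    im=cv2.imread(f"pics/{f}.png").astype(float)
    # rectify patch of jig plane z=34 around mark : u=jig y (5..32), v=jig x(78..98), 0.25mm
    ys=np.arange(5,32,.25);xs=np.arange(78,100,.25)
    G=np.array([[x,y,34] for x in xs for y in ys]);p=proj(n,j2w(q,G)).astype(np.float32)
    r=cv2.remap(im.astype(np.uint8),p[:,0].reshape(len(xs),-1),p[:,1].reshape(len(xs),-1),cv2.INTER_CUBIC)
    cv2.imwrite(f"pics/rect_{n}.png",cv2.resize(r,None,fx=5,fy=5))
E
```

```text
(no output)
```

View pics/z5.png

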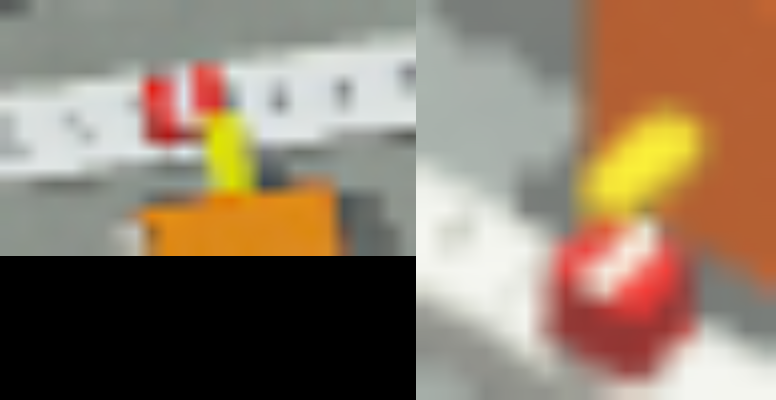

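View pics/rect_top.png

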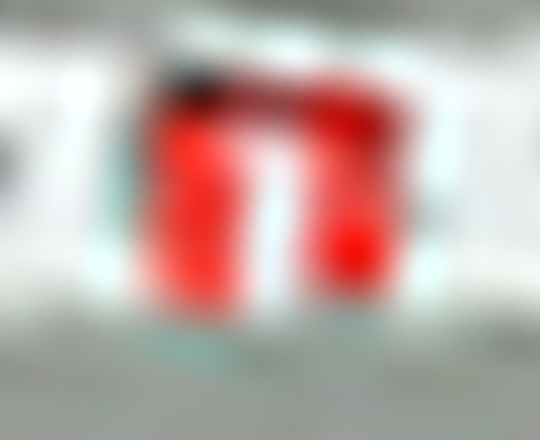

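View pics/rect_scene.png

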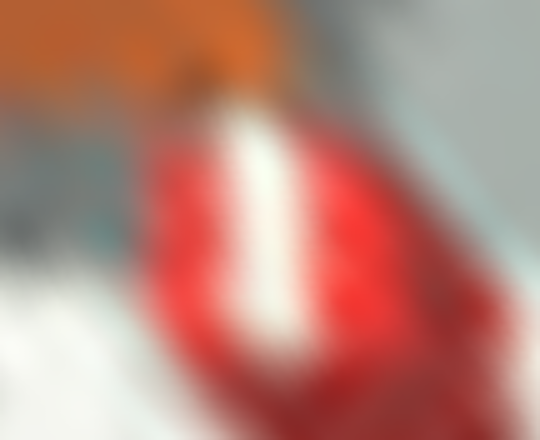

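The line sits at jig y ≈ 18.5 (top) and 18.3 (scene). Next I'll rectify the pointer the same way.

```bash
cat > rp.py <<'E'
import sys
from h import *
q=np.load("pose.npy");k=sys.argv[1];o=[]
for n in("top","scene"):
    im=cv2.imread(f"pics/{n[0]}{k}.png")
    for z in(37.5,34):
        ys=np.arange(0,30,.25);xs=np.arange(68,100,.25)
        G=np.array([[x,y,z] for x in xs for y in ys]);p=proj(n,j2w(q,G)).astype(np.float32)
        r=cv2.remap(im,p[:,0].reshape(len(xs),-1),p[:,1].reshape(len(xs),-1),cv2.INTER_LINEAR)
        if z==37.5:
            m=cv2.inRange(cv2.cvtColor(r,cv2.COLOR_BGR2HSV),(24,140,120),(36,255,255))
            for x in(74,76,78,80,82):
                c=np.nonzero(m[int((x-68)*4)])[0]
                if len(c):print(n,x,ys[c].min(),ys[c].max(),ys[c].mean().round(2))
        r=cv2.resize(r,None,fx=3,fy=2.3)
        for y in range(0,30,5): cv2.line(r,(y*12,0),(y*12,8),(0,0,0),1)
        o.append(r)
cv2.imwrite(f"pics/r{k}.png",np.vstack([np.hstack(o[:2]),np.hstack(o[2:])]))
E
python3 rp.py 4; echo; python3 rp.py 5
```

```text
top 74 4.25 9.75 7.0
top 76 4.5 10.25 7.38
top 78 4.25 10.0 7.12
top 80 4.75 10.25 7.5
top 82 5.25 10.75 8.0
scene 74 5.0 9.75 7.38
scene 76 4.75 11.0 7.88
scene 78 5.0 11.0 8.0
scene 80 5.0 11.0 8.0
scene 82 5.25 11.0 8.12

top 74 9.75 16.25 13.0
top 76 9.75 15.75 12.75
top 78 10.5 16.25 13.38
top 80 10.75 16.0 13.38
top 82 11.0 16.0 13.5
scene 74 11.0 15.0 13.0
scene 76 10.0 16.25 13.12
scene 78 10.25 16.5 13.38
scene 80 10.25 16.75 13.5
scene 82 10.25 16.5 13.38
```

View pics/r5.png

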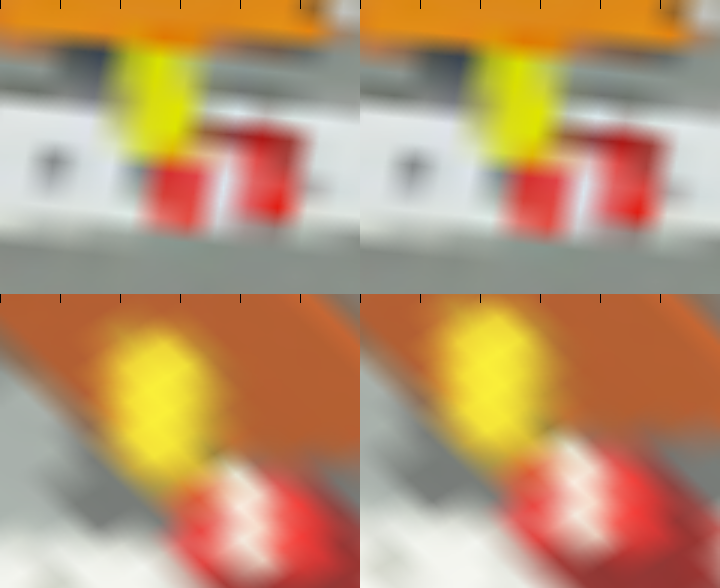

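Pointer ≈ 13.4 and line ≈ 18.5, so about 5 mm is left. That's a slightly shorter stroke.

```bash
python3 -m handwheel '[{"offset":[1,-3,-9],"twist":[0,0,0],"hand":1},{"offset":[1,-3,-14],"twist":[0,0,0],"hand":1},{"offset":[1,-3,-16],"twist":[0,0,0],"hand":1},{"offset":[0,3,-16],"twist":[0,0,0],"hand":1},{"offset":[-1,9,-16],"twist":[0,0,0],"hand":1},{"offset":[-2,15,-16],"twist":[0,0,0],"hand":1},{"offset":[-2,21,-16],"twist":[0,0,0],"hand":1},{"offset":[-3,26,-16],"twist":[0,0,0],"hand":1},{"offset":[-3,28,-16],"twist":[0,0,0],"hand":1},{"offset":[-3,28,-16],"twist":[0,0,0],"hand":1}]'
python3 -m handwheel '[{"offset":[0,0,15],"twist":[0,0,0],"hand":1},{"offset":[0,0,28],"twist":[0,0,0],"hand":1},{"offset":[2,-15,35],"twist":[0,0,0],"hand":1},{"offset":[4,-26,30],"twist":[0,0,0],"hand":1},{"offset":[4,-26,30],"twist":[0,0,0],"hand":1},{"offset":[4,-26,30],"twist":[0,0,0],"hand":1}]'
python3 look.py 6;python3 rp.py 6
```

```text
t: 6.68
eef_pos: [492.4, -16.2, 96.9]
ee_rot: [-3.13, -0.242, 0.009]
contact_force: [-8.7, 0.7, 10.2]
gripper_width: 0.002
t: 7.18
eef_pos: [495.9, -42.5, 125.4]
ee_rot: [-3.13, -0.239, 0.012]
contact_force: [0.2, -0.2, 0.7]
gripper_width: -0.001
[-71.1 -72.6 125.4] [ 0.2 -0.2  0.7] 7.1833
top 10 (np.float64(251.8), np.float64(185.7)) [77.83 17.94 40.5 ]
scene 16 (np.float64(264.8125), np.float64(214.8125)) [80.92 19.11 38.5 ]
top 74 14.75 21.25 18.0
top 76 14.75 21.0 17.88
top 78 15.0 21.0 18.0
top 80 15.25 20.75 18.0
top 82 15.0 20.75 17.88
scene 74 15.5 20.0 17.75
scene 76 15.0 21.25 18.12
scene 78 15.25 21.5 18.38
scene 80 15.25 21.25 18.25
scene 82 15.5 21.25 18.38
```

View pics/r6.png

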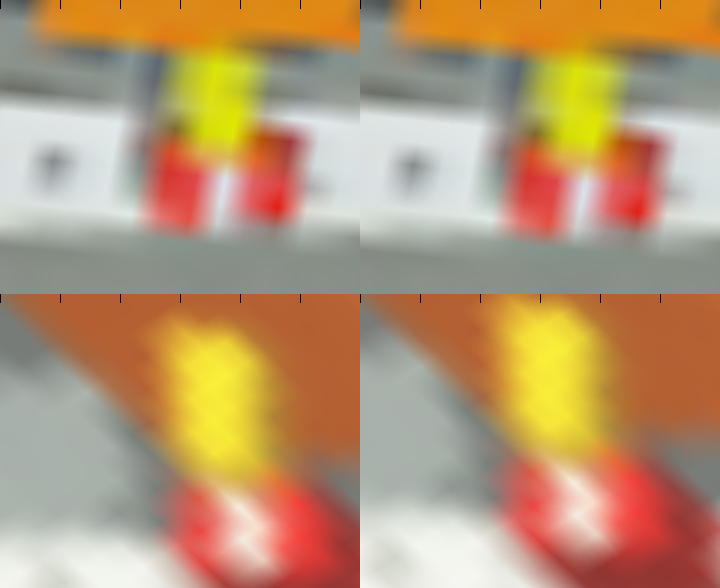

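View pics/b6.png

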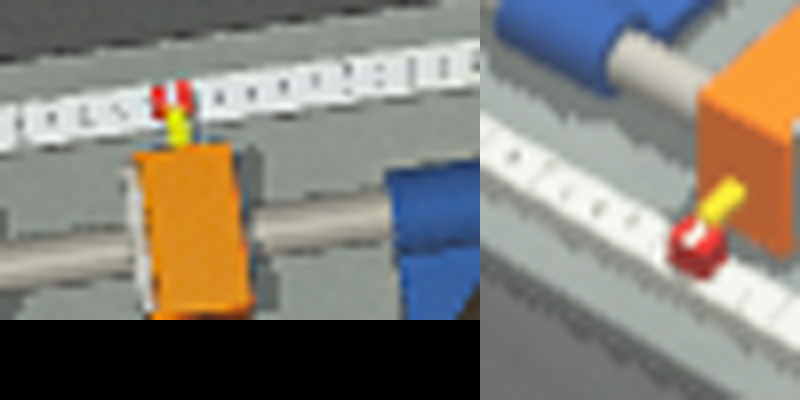

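Pointer 18.0–18.3 against the line at 18.3–18.7, which is within about 0.5 mm. I'll take the finger up, then check the bystanders.

```bash
python3 -m handwheel '[{"offset":[0,0,25],"twist":[0,0,0],"hand":1},{"offset":[0,0,50],"twist":[0,0,0],"hand":1},{"offset":[0,0,70],"twist":[0,0,0],"hand":1},{"offset":[0,0,70],"twist":[0,0,0],"hand":1},{"offset":[0,0,70],"twist":[0,0,0],"hand":1}]'
python3 look.py 7;python3 rp.py 7 | grep -E "7[68]|80"
```

```text
t: 7.7
eef_pos: [496.3, -41.6, 196.4]
ee_rot: [-3.13, -0.241, 0.009]
contact_force: [-0.1, -0.9, -0.7]
gripper_width: -0.002
[-70.5 -71.8 196.4] [-0.1 -0.9 -0.7] 7.7
top 10 (np.float64(251.8), np.float64(185.7)) [77.83 17.94 40.5 ]
scene 16 (np.float64(264.8125), np.float64(214.8125)) [80.92 19.11 38.5 ]
top 76 14.75 21.0 17.88
top 78 15.0 21.0 18.0
top 80 15.25 20.75 18.0
scene 76 15.0 21.25 18.12
scene 78 15.25 21.25 18.25
scene 80 15.25 21.25 18.25
```

View pics/s7.png

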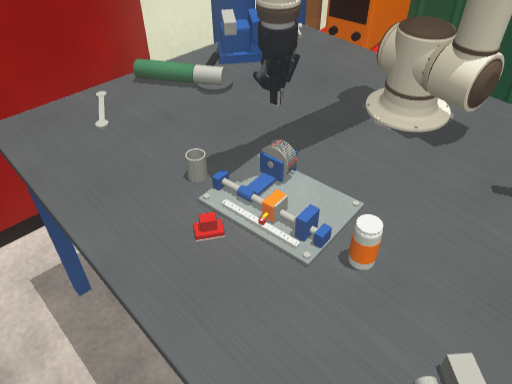

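View pics/b7.png

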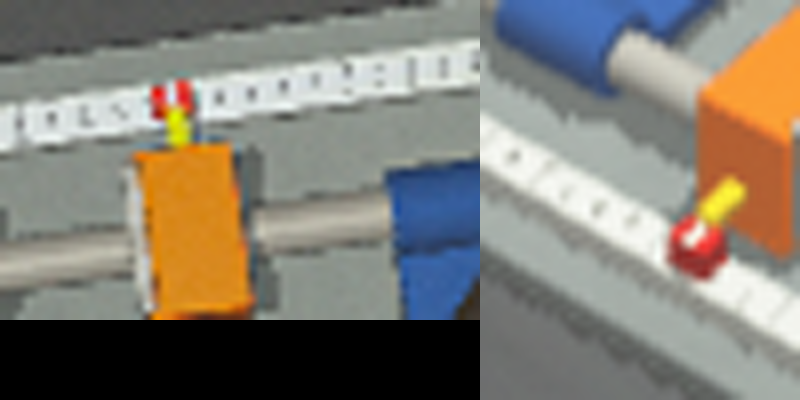

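The finger is well clear, the tube (196,165), can (365,242) and magnet (209,227) are unmoved, and the pointer is aligned.

```bash
python3 -c "
from bench import robot
print(robot.job_done())"
```

```text
the job is handed in; nothing more can be done
None
```

I closed the jig gap with four light strokes of the shut fingertip on top of the wheel, then lifted the finger about 95 mm clear and handed the job in at about 7.8 s.

- **Alignment:** In the last pictures the pointer was at jig y 18.0 mm (top view) and 18.2 mm (scene view). The white line was at about 18.3 to 18.7 mm, so the gap is about 0.5 mm, inside the 2.5 mm limit. The two views disagree with each other by a few tenths of a millimetre.
- **At rest:** The pointer had not moved between the last two looks, about 0.5 s apart.
- **Force:** The highest vertical reading was 12.5 N, with about 10 N sideways on some strokes. I read the force only at the end of each move, so any peak in between went unseen.
- **Bystanders:** By eye, the tube, can and magnet look unmoved and upright against the first picture.

Handing in gave no verdict, so I can't confirm how it was judged.

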